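Shift the granulator's feed selector out of park into the marked gear

ROBOT

A 6-joint arm with a two-finger parallel gripper is mounted at the origin on the work surface. World frame = base frame: x ahead of the robot, y to its left, z up, the work surface at z = 0. Lengths are in m, angles in degrees, forces in N, time in s.
With the tool pointing down it reaches from about 0.4 to 0.825 m from the base axis. Payload 7 kg.
Tool frame: the origin (TCP) lies at the very end of the fingers, on their centre line; the grasp point (between the pads) lies hold_point_z behind it (hold_point_z is the distance from the TCP to the grasp point, in m); z points along the fingers, y is the direction in which the jaws open and shut (so a half turn about z gives the same grasp; the last joint's range is limited). The gripper opens to 88 mm and grips with 3 to 60 N. Pads are 19 mm wide; open, the fingers measure 130 mm over their backs; the gripper's body (78 mm by 193 mm) begins 47 mm behind the grasp point.
Start: joints at [-49.383, 20.546, 0.682, 0, -70.136, -16.507], TCP at [0.276, -0.616, 0.227] pointing down, gripper open.
Joint ranges: [-176.03, 176.03], [-82.01, 121.73], [-58.28, 71.71], [-173.87, 95.51], [-174.79, -0.11], [-173.66, 173.66]. Speed limits (degrees/s): [136.94, 136.94, 172.46, 180, 180, 180].

INTERFACE

Orientations are given as [roll, pitch, yaw] about the fixed x, y, z axes, in that order (R = Rz(yaw) Ry(pitch) Rx(roll)).
In Python, from plant import get_obs, snapshot, close_job, hold_point_z gives the robot as it stands. The module is installed in compiled form; this text tells all that it offers.
- The arm moves only by the tool jog_arm, never from a script. Its argument "commands" is a list of rows, each a list of 4 numbers: the shift along the world's x, y, z in mm, then the turn about the world's z in degrees. In form: [[x, y, z, turn], ...]. A call has exactly 10 rows; each row shifts and turns the commanded pose from where the row before left it; what a row does not reach is not made up. A row lasts 1/12 s, in which the tool goes at most 41.7 mm and 7.16 degrees, less where a joint would pass 70% of its speed; a pose out of reach is approached as far as the arm can. A call is refused whole if a number of a shift passes 41.7 or a number of a turn 7.16, either way. A call with a gripper value outside its range is refused whole. "fingers" is the finger opening in mm, from 0 to 87.6, set as the call begins (left out, the last holds). The fingers move at their own pace and stop on an object; the grip force is fixed at half the most. Time passes only in rows, so rows that do not move let the fingers close, or fill a call up. It gives the time, the measured TCP pose, the force and the opening at its end, in the units of the state.
- get_obs(): the state, without advancing time (a new reading comes with each control period).
- snapshot(name): name is "scene" or "side" or "wrist"; returns a dict with "image" (480x640x3 uint8, red, green, blue), "fov_y" (degrees; the focal length in pixels is half the picture's height over the tangent of half this angle, whatever the lens; pixels are square), "cx", "cy" (the principal point, pixels), "dist_coeffs" ([k1, k2, p1, p2, k3] as OpenCV has them; the pictures are not rectified), "rvec" (rotation vector, rad) and "tvec" (3), from world to camera coordinates, as OpenCV has them; the wrist camera has in their place "mount" (4x4, takes a point from camera to tool coordinates, whose origin is the TCP and whose axes are the flange's). Camera axes: x right, y down, z forward; pixel columns grow to the right and rows downward; lengths in m; the calibration is good to about 2 mm. A picture is of the moment at which its call begins: read the wrist's pose just before it. There is no depth.
- close_job(): hands the job in, once; it reports no verdict.
The state is a dict: "clock": time; "joint_pos": joint angles; "qvel": joint speeds; "tau": joint torques, N m; "tool_pos": TCP position; "orientation": TCP orientation; "force": force on the tool from outside, world axes, zero at the start; "moment": the same for the moment, N m; "opening": finger opening in m.
Only numpy, scipy, OpenCV 4.12 (cv2) and the standard library are available. Lean on these libraries where they do the work, as an engineer would, in place of code of your own. Each camera call takes 0.05 s, during which the arm holds its last target.

TASK

The granulator has been cleaned and its feed selector is still parked. With the fingertips, gently push the lever out of the park notch, along the cross channel and fully home into the slot marked with the raised plus sign, without pulling up its handle or running it into one of the other three marked slots. Leave the things lying on the machine and the bench where they are, and finish clear of everything.

Things in the scene. Friction and masses are not known exactly. Their poses are not given: they have to be found in the camera images.
- machine: Granulator, green base, cream cover. Origin on the table under the middle of the selector gate; x points to its far side, y to its left, z up (yaw within 0.3 rad). Its flat deck is 150 mm above the table and spans -110 to +140 mm in x, -170 to +170 mm in y; right of it, to y = -340 mm, stands the 220 mm tall cutting head.
- gate_mid (a point): Middle of the gate, on top of its aluminium plate (100 x 112 mm, 156 mm above the table). Ways 16 mm wide: a cross channel along the machine's y; at each of its ends a near (-x) and a far (+x) slot; at its middle a park notch, near side only, where the lever starts. The walls stop the lever: leaving park towards +x it meets the channel's far wall 2 mm past the channel's centre line.
- handle (a point): Centre of the lever's handle: a plain black upright cylinder, 32 mm across and 50 mm tall (from 176 to 226 mm above the table, its centre at 201 mm), on a 12 mm steel stem. The whole lever slides upright, without tilting, in the gate; it resists with about 2 N plus 12 N per m/s and stays where it is left.
- cross (a joint): Lever's place along the machine's y (m): -0.040 right end of the cross channel, 0 park notch, +0.040 left end.
- shift (a joint): Lever's place along the machine's x (m): -0.032 fully home in a near slot (or in park), 0 in the cross channel, +0.032 fully home in a far slot.
- lift (a joint): Spring-loaded lift of the handle on its stem (m): 0 down, as it is to stay; up to 0.020 if pulled up (takes more than 3 N).
- mark_plus: Raised black plus sign, 40 x 40 mm with 11 mm wide arms, 4 mm high, fixed on the deck; origin at the centre of its underside. It marks one slot, standing in line with it 42 mm beyond the centre of a lever fully home there (machine x = +74 or -74 mm, y = +40 or -40 mm). Which slot differs from run to run.
- mark_bar: Raised black single straight bar, 40 mm long along the machine's y and 11 mm wide, 4 mm high, fixed on the deck; origin at the centre of its underside. It marks one slot, standing in line with it 42 mm beyond the centre of a lever fully home there (machine x = +74 or -74 mm, y = +40 or -40 mm). Which slot differs from run to run.
- mark_disc: Raised black solid disc, 30 mm across, 4 mm high, fixed on the deck; origin at the centre of its underside. It marks one slot, standing in line with it 42 mm beyond the centre of a lever fully home there (machine x = +74 or -74 mm, y = +40 or -40 mm). Which slot differs from run to run.
- mark_square: Raised black solid square, 28 x 28 mm, 4 mm high, fixed on the deck; origin at the centre of its underside. It marks one slot, standing in line with it 42 mm beyond the centre of a lever fully home there (machine x = +74 or -74 mm, y = +40 or -40 mm). Which slot differs from run to run.
- grease_pot: White grease pot with a lid, 42 mm across, 50 mm tall, loose on the deck left of the gate; a bystander. Origin at its underside (tools: in the middle underneath).
- nut: Loose steel ring nut, 30 mm across, 12 mm tall, on the deck beyond the gate; a bystander. Origin at its underside (tools: in the middle underneath).
- clear_box: Clear open plastic box, 150 x 110 x 70 mm, loose on the table; a bystander. Origin at its underside (tools: in the middle underneath).
- brush: Flat brush with a wooden handle, lying on the table; a bystander. Origin at its underside (tools: in the middle underneath).
- screwdriver: Screwdriver lying on the table; a bystander. Origin at its underside (tools: in the middle underneath).
- wrench: Wrench lying on the table; a bystander. Origin at its underside (tools: in the middle underneath).
- oil: White oil bottle, 54 mm across, 130 mm tall, on the table; a bystander. Origin at its underside (tools: in the middle underneath).

How it is judged (in metres and radians):
On the way, in this order (a step that is already met when the one before it is completed fails the run):
1. the lever is out of the park notch, in the cross channel (value of joint shift between -0.008 and 0.008 m), for 0.1 s.
2. the lever is home in the slot marked with the plus sign (horizontal distance between handle and mark_plus below 0.048 m), for 0.2 s.
At the end, for the whole second after the job is handed in: The lever rests within about 6 mm of the end of the slot marked with the plus sign (its handle's axis less than 48 mm horizontally from the plus sign's centre), its handle down (raised less than 4 mm), and every loose thing within 25 mm of where it was (horizontal distance between handle and mark_plus below 0.048 m and velocity of joint shift between -0.005 and 0.005 m/s and velocity of joint cross between -0.005 and 0.005 m/s and value of joint lift below 0.004 m and distance of each of grease_pot, nut, clear_box, brush, screwdriver, wrench, oil from where it was at the start of the episode below 0.025 m); the robot touches nothing.
It fails at once if the lever is run into the slot of another mark (more than about 18 mm deep) (horizontal distance between handle and mark_bar below 0.056 m or horizontal distance between handle and mark_disc below 0.056 m or horizontal distance between handle and mark_square below 0.056 m).
It fails at once if the handle is pulled up (6 mm or more) (value of joint lift above 0.006 m).
It fails at once if the lever is handled roughly: more than 40 N from the fingers (contact force between the fingers and cross above 40 N).
It fails at once if a loose thing on the machine or bench is shoved more than 25 mm or lifted (distance of any of grease_pot, nut, clear_box, brush, screwdriver, wrench, oil from where it was at the start of the episode above 0.025 m).
It fails at once if a standing container is tipped over (angle between any of grease_pot, oil, clear_box's own z axis and vertical above 0.6 rad).
It also fails if it takes over 58 s, if anything falls off the work surface, if the arm or the gripper's body presses on something with over 40 N, if the wrist force passes 120 N, or if a joint passes its speed limit or range.

## Working session

There is one attempt and no reset: what is moved stays moved. The work goes in short steps, Python scripts to look and compute and a tool call to move; the robot and the scene stay as the last step left them, time stands still between calls to the robot, and variables do not carry over. Pictures are saved under pics/ and viewed, and the job is handed in when it is done.

Besides the shell and the picture viewer there is one more tool, called after ">>>" by a JSON object that holds its "fn" and its "kwargs". jog_arm: Moves the arm, as the interface text tells. Its arguments: {"type":"object","properties":{"commands":{"type":"array","items":{"type":"array","items":{"type":"number"}}},"fingers":{"type":"number"}},"required":["commands"]}

```bash
mkdir -p pics; python3 - <<'E'
from plant import *
import cv2
print(get_obs(),hold_point_z)
import pickle
for n in("scene","side","wrist"):
    s=snapshot(n); cv2.imwrite(f"pics/{n}0.png",s["image"][:,:,::-1]); pickle.dump(s,open(f"{n}0.pkl","wb"))
    print({k:v for k,v in s.items() if k!="image"})
E
```

```text
{'clock': 0.0, 'joint_pos': array([-4.93813561e+01,  2.05931695e+01,  6.31906565e-01, -2.16552054e-02,
       -7.01346852e+01, -1.65066673e+01]), 'qvel': array([ 0.12770269, -0.00150924,  0.01626182, -0.0816414 ,  0.07130863,
       -0.05596001]), 'tau': array([-2.27573255e-04, -5.82712948e+01,  2.93055761e+01,  6.99759588e+00,
        6.57204859e-03, -1.75033047e-04]), 'tool_pos': array([ 0.27552437, -0.61565578,  0.22558409]), 'orientation': array([ 1.79902222e+02, -7.74642971e-03, -1.55895393e+02]), 'force': array([ 0.31955865, -0.04994239,  0.65409617]), 'moment': array([-0.01283332, -0.01525311, -0.00831108]), 'opening': 0.08730946674708494} 0.0188
{'fov_y': 55.8351255997176, 'cx': 320.55445108702395, 'cy': 237.97271666693354, 'dist_coeffs': array([-0.02696958,  0.        ,  0.        ,  0.        ,  0.        ]), 'rvec': array([ 2.09946562, -1.96133312,  0.35263014]), 'tvec': array([-0.01922782,  0.53542636,  1.08996304])}
{'fov_y': 57.16385226069777, 'cx': 320.91461891411694, 'cy': 242.5804913823752, 'dist_coeffs': array([-0.06544759,  0.        ,  0.        ,  0.        ,  0.        ]), 'rvec': array([ 2.80910046,  0.2581976 , -0.03263283]), 'tvec': array([-0.47909232, -0.01489579,  1.25384604])}
{'fov_y': 65.25578211761304, 'cx': 317.436429912886, 'cy': 240.35234124289795, 'dist_coeffs': array([-0.03284476,  0.        ,  0.        ,  0.        ,  0.        ]), 'mount': array([[-1.58873364e-04, -9.62777156e-01, -2.70296361e-01,
         7.24352779e-02],
       [ 9.99999987e-01, -1.60623695e-04, -1.56440797e-05,
        -1.30604845e-04],
       [-2.83542376e-05, -2.70296360e-01,  9.62777169e-01,
        -1.59215748e-01],
       [ 0.00000000e+00,  0.00000000e+00,  0.00000000e+00,
         1.00000000e+00]])}
```

View pics/scene0.png

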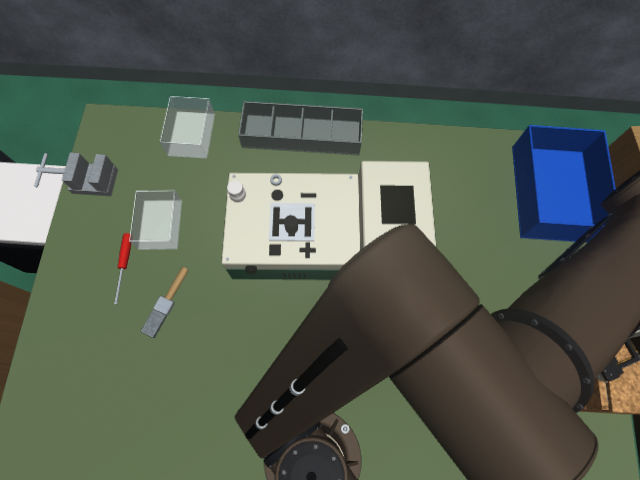

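View pics/side0.png

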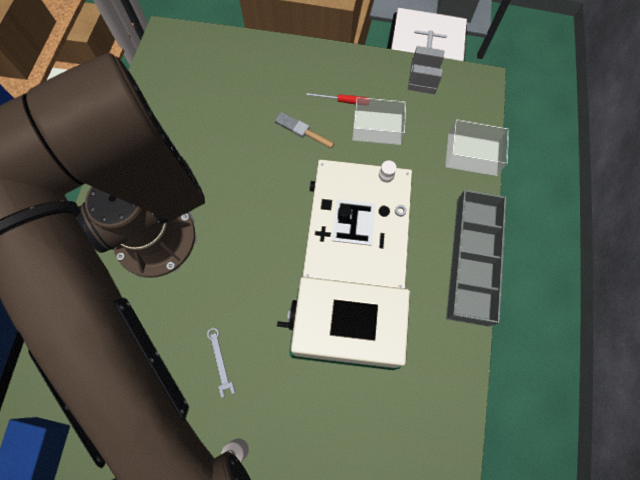

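View pics/wrist0.png

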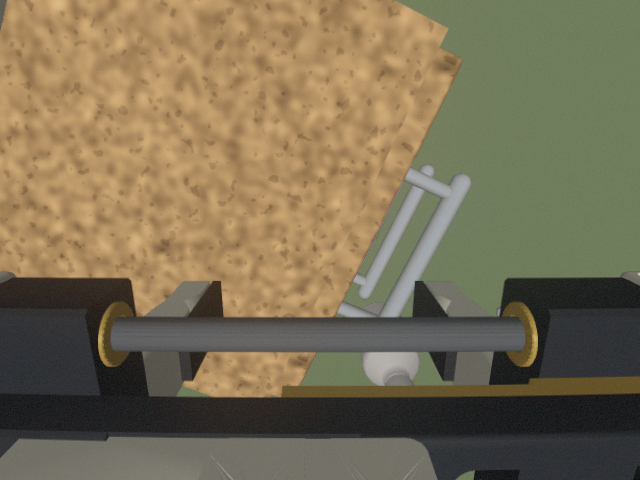

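```bash
cat > h.py <<'E'
import numpy as np,cv2,pickle
def K(s):
    f=240/np.tan(np.radians(s["fov_y"]/2)); return np.array([[f,0,s["cx"]],[0,f,s["cy"]],[0,0,1.]])
def ray(s,uv,z):
    R=cv2.Rodrigues(s["rvec"])[0]; t=s["tvec"]
    p=cv2.undistortPoints(np.array([[uv]],float),K(s),s["dist_coeffs"])[0,0]
    c=-R.T@t; d=R.T@np.array([p[0],p[1],1]); return c+d*(z-c[2])/d[2]
def proj(s,P):
    return cv2.projectPoints(np.array(P,float).reshape(-1,3),s["rvec"],s["tvec"],K(s),s["dist_coeffs"])[0][:,0]
E
python3 - <<'E'
from h import *
for n,(x0,y0,w,h) in {"scene":(210,160,240,125),"side":(280,150,150,230)}.items():
    s=pickle.load(open(n+"0.pkl","rb")); k=3 if n=="scene" else 2.5
    c=cv2.resize(s["image"][y0:y0+h,x0:x0+w,::-1],None,fx=k,fy=k,interpolation=cv2.INTER_CUBIC); cv2.imwrite(f"pics/{n}crop.png",c)
    g=cv2.cvtColor(s["image"],cv2.COLOR_RGB2GRAY)
    m=(g<70).astype(np.uint8); N,L,st,ce=cv2.connectedComponentsWithStats(m)
    for i in range(1,N):
        a=st[i]
        if 20<a[4]<600 and x0<ce[i][0]<x0+w and y0<ce[i][1]<y0+h: print(n,ce[i].round(1),a,ray(s,ce[i],.154).round(4))
E
```

```text
scene [276.9 194.7] [272 190  11  10  81] [0.6235 0.1356 0.154 ]
scene [308.5 195. ] [302 194  14   3  42] [0.6284 0.0548 0.154 ]
scene [291.7 223. ] [273 208  38  28 565] [0.5486 0.0908 0.154 ]
scene [307.1 249.6] [300 243  15  15  87] [0.4813 0.0471 0.154 ]
scene [274.6 249.5] [270 245  11  10 101] [0.4761 0.1266 0.154 ]
side [311.9 185.7] [310 181   5  11  46] [0.4312 0.1703 0.154 ]
side [326.1 204.2] [321 200  11  10  89] [0.4765 0.1255 0.154 ]
side [350.6 220.1] [337 204  34  37 597] [0.5448 0.0942 0.154 ]
side [383.8 210.7] [379 206  11  10  82] [0.6237 0.135  0.154 ]
side [322.4 233.4] [315 227  15  14  79] [0.4814 0.0463 0.154 ]
side [381.4 240.5] [380 234   4  14  44] [0.6289 0.0549 0.154 ]
side [289.3 317.4] [277 300  20  30 205] [ 0.4427 -0.1736  0.154 ]
side [344.2 362.8] [291 355 108  15 221] [ 0.5866 -0.2523  0.154 ]
```

View pics/scenecrop.png

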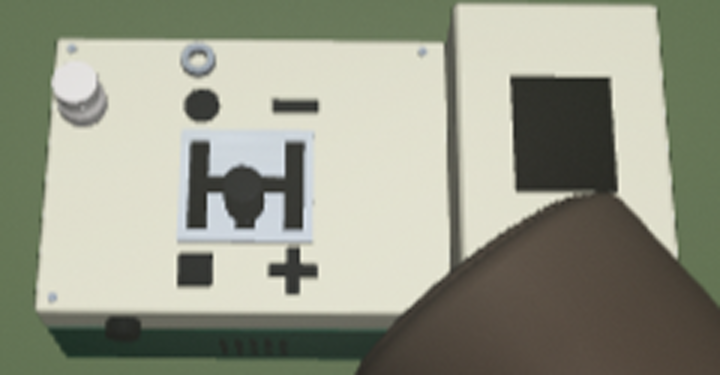

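View pics/sidecrop.png

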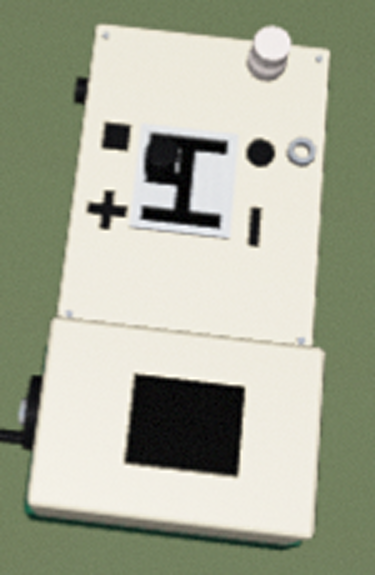

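>>> {"fn": "jog_arm", "kwargs": {"commands": [[0, 0, 25, -5.2], [0, 0, 25, -5.2], [0, 0, 25, -5.2], [8.6, 29.2, 0, -5.2], [8.6, 29.2, 0, 0], [8.6, 29.2, 0, 0], [8.6, 29.2, 0, 0], [8.6, 29.2, 0, 0], [8.6, 29.2, 0, 0], [8.6, 29.2, 0, 0]], "fingers": 0}}

```text
clock: 0.98
tool_pos: [0.3359, -0.4102, 0.3013]
orientation: [180.0, -0.0, -176.7]
force: [0.5, -0.6, 1.7]
opening: 0.0268
```

>>> {"fn": "jog_arm", "kwargs": {"commands": [[8.6, 29.2, 0, 0], [8.6, 29.2, 0, 0], [8.6, 29.2, 0, 0], [8.6, 29.2, 0, 0], [8.6, 29.2, 0, 0], [8.6, 29.2, 0, 0], [8.6, 29.2, 0, 0], [8.6, 29.2, 0, 0], [8.6, 29.2, 0, 0], [8.6, 29.2, 0, 0]]}}

```text
clock: 1.82
tool_pos: [0.4218, -0.1182, 0.3017]
orientation: [180.0, 0.0, -176.7]
force: [0.4, -0.2, -0.5]
opening: 0.0008
```

>>> {"fn": "jog_arm", "kwargs": {"commands": [[8.6, 29.2, 0, 0], [8.6, 29.2, 0, 0], [8.6, 29.2, 0, 0], [8.6, 29.2, 0, 0], [8.6, 29.2, 0, 0], [8.6, 29.2, 0, 0], [8.6, 29.2, 0, 0], [0, 0, 0, 0], [0, 0, 0, 0], [0, 0, 0, 0]]}}

```text
clock: 2.65
tool_pos: [0.4818, 0.0846, 0.3013]
orientation: [-180.0, -0.0, -176.7]
force: [0.2, -0.2, -0.2]
opening: 0.0005
```

```bash
python3 - <<'E'
from h import *
from plant import *
print(get_obs()["tool_pos"],get_obs()["force"])
for n in("side","wrist"):
    s=snapshot(n); i=s["image"][:,:,::-1]
    if n=="side": i=cv2.resize(i[150:390,260:500],None,fx=2.5,fy=2.5,interpolation=cv2.INTER_CUBIC)
    cv2.imwrite(f"pics/{n}1.png",i)
E
```

```text
[0.48177108 0.08460317 0.30125109] [ 0.17659903 -0.23210265 -0.17950444]
```

View pics/wrist1.png

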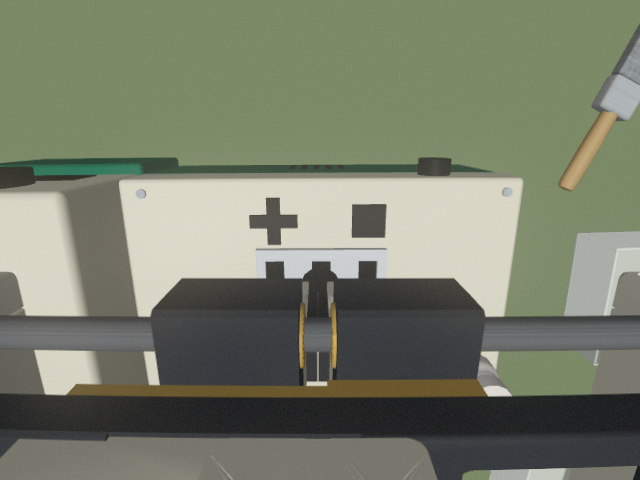

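View pics/side1.png

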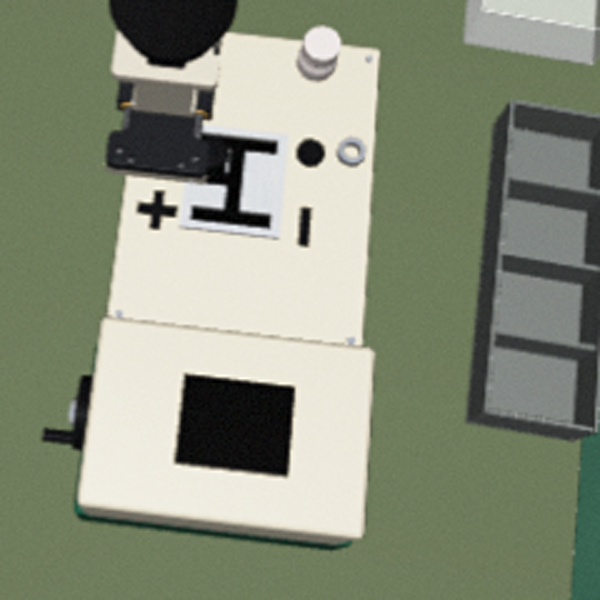

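>>> {"fn": "jog_arm", "kwargs": {"commands": [[0, 2, -27, 0], [0, 0, -27, 0], [0, 0, -27, 0], [0, 0, -27, 0], [0, 0, 0, 0], [3, 0.2, 0, 0], [3, 0.2, 0, 0], [3, 0.2, 0, 0], [0, 0, 0, 0], [0, 0, 0, 0]]}}

```text
clock: 3.58
tool_pos: [0.4919, 0.0875, 0.1947]
orientation: [180.0, 0.1, -176.7]
force: [0.7, -0.5, -0.5]
opening: 0.0006
```

```bash
cat > look.py <<'E'
from h import *
from plant import *
import sys
t=sys.argv[1]; o=get_obs(); print(o["clock"],o["tool_pos"].round(4),o["force"].round(2))
ux=np.array([.9983,.0577]);uy=np.array([-.0577,.9983]);d=o["tool_pos"][:2]-[.5524,.0907];print("TCP machine mm",d@ux*1e3,d@uy*1e3)
s=snapshot("side"); pickle.dump(s,open(f"side{t}.pkl","wb")); i=s["image"][:,:,::-1]
a=cv2.resize(i[140:300,280:440],None,fx=3.5,fy=3.5,interpolation=cv2.INTER_CUBIC); cv2.imwrite(f"pics/side{t}.png",a)
s=snapshot("scene");i=s["image"][:,:,::-1]
a=cv2.resize(i[150:290,210:370],None,fx=3.5,fy=3.5,interpolation=cv2.INTER_CUBIC); cv2.imwrite(f"pics/scene{t}.png",a)
E
python3 look.py 2
```

```text
3.5833 [0.4919 0.0875 0.1947] [ 0.66 -0.52 -0.51]
TCP machine mm -60.62991610779675 0.3133378638825227
```

View pics/side2.png

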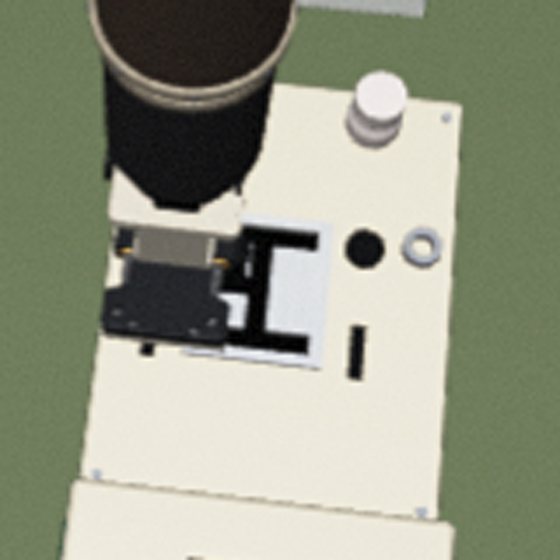

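View pics/scene2.png

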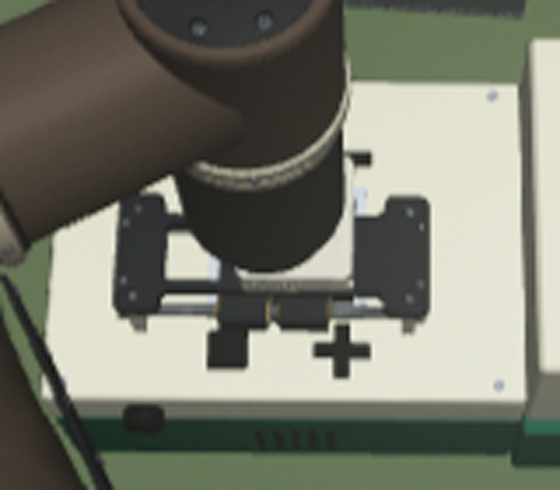

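>>> {"fn": "jog_arm", "kwargs": {"commands": [[3.5, 0.2, 0, 0], [3.5, 0.2, 0, 0], [3.5, 0.2, 0, 0], [3.5, 0.2, 0, 0], [3.5, 0.2, 0, 0], [3.5, 0.2, 0, 0], [3.5, 0.2, 0, 0], [3.5, 0.2, 0, 0], [0, 0, 0, 0], [0, 0, 0, 0]]}}

```text
clock: 4.52
tool_pos: [0.5196, 0.0889, 0.1935]
orientation: [-180.0, 0.0, -176.7]
force: [-0.7, -0.8, 0.1]
opening: 0.0005
```

```bash
python3 look.py 3
```

```text
4.5167 [0.5196 0.0889 0.1935] [-0.66 -0.83  0.14]
TCP machine mm -32.84886404025033 0.14094243821317046
```

View pics/side3.png

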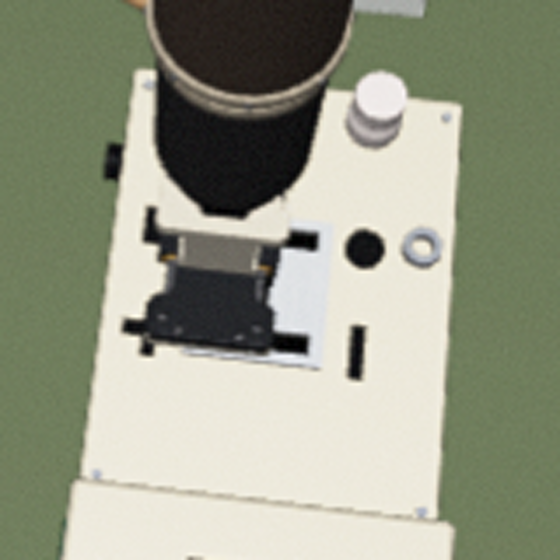

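>>> {"fn": "jog_arm", "kwargs": {"commands": [[2, 0.1, 0, 0], [2, 0.1, 0, 0], [2, 0.1, 0, 0], [1, 0.1, 0, 0], [0, 0, 0, 0], [0, 0, 0, 0], [0, 0, 0, 0], [0, 0, 0, 0], [0, 0, 0, 0], [0, 0, 0, 0]]}}

```text
clock: 5.45
tool_pos: [0.5262, 0.0893, 0.1936]
orientation: [180.0, 0.0, -176.7]
force: [-0.2, 0.4, -0.5]
opening: 0.0002
```

```bash
python3 look.py 4
```

```text
5.45 [0.5262 0.0893 0.1936] [-0.23  0.37 -0.49]
TCP machine mm -26.22384828652429 0.1466141138387639
```

>>> {"fn": "jog_arm", "kwargs": {"commands": [[-5, -0.3, 0, 0], [-10, -0.6, 0, 0], [-10, -0.6, 0, 0], [0, 0, 25, 0], [0, 0, 25, 0], [8, 26, 10, 0], [8, 26, 0, 0], [17, 1, 0, 0], [17, 0.5, 0, 0], [0, 0, 0, 0]]}}

```text
clock: 6.38
tool_pos: [0.5521, 0.142, 0.2533]
orientation: [-180.0, 0.0, -176.6]
force: [0.3, -0.1, 0.2]
opening: 0.0001
```

```bash
python3 look.py 5
```

```text
6.3833 [0.5521 0.142  0.2533] [ 0.34 -0.11  0.22]
TCP machine mm 2.689010951627545 51.219814137396696
```

View pics/side5.png

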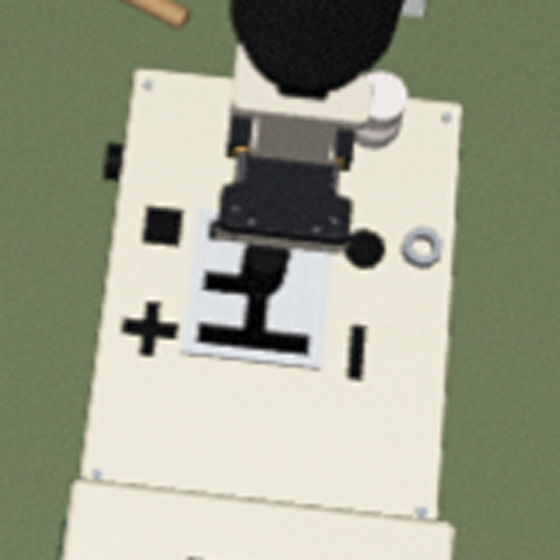

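```bash
python3 - <<'E'
from h import *
s=pickle.load(open("side5.pkl","rb"))
o=np.array([.5524,.0907]);ux=np.array([.9983,.0577]);uy=np.array([-.0577,.9983])
im=s["image"].copy()[:,:,::-1]
big=cv2.resize(im[180:260,320:400],None,fx=7,fy=7,interpolation=cv2.INTER_CUBIC)
for sh,c in((-.008,(0,0,255)),(0,(0,255,0)),(.002,(255,0,0))):
  for z in(.176,.226):
    a=np.linspace(0,6.28,60)
    P=[[*(o+ux*(sh+.016*np.cos(t))+uy*.016*np.sin(t)),z] for t in a]
    q=((proj(s,P)-[320,180]+.5)*7).astype(int); cv2.polylines(big,[q.reshape(-1,1,2)],True,c,1)
cv2.imwrite("pics/ov5.png",big)
E
```

```text
(no output)
```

View pics/ov5.png

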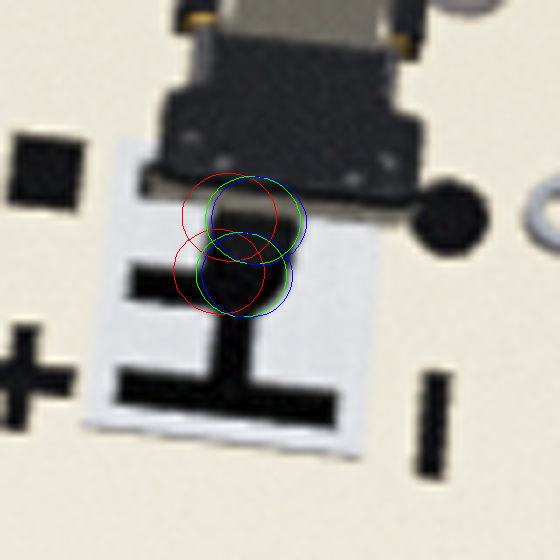

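>>> {"fn": "jog_arm", "kwargs": {"commands": [[-2.5, 0, -20, 0], [0, 0, -20, 0], [0, 0, -20, 0], [0, 0, 0, 0], [0.2, -4, 0, 0], [0.2, -4, 0, 0], [0.2, -4, 0, 0], [0.2, -4, 0, 0], [0.2, -4, 0, 0], [0.2, -4, 0, 0]]}}

```text
clock: 7.32
tool_pos: [0.5504, 0.1173, 0.1946]
orientation: [179.9, 0.1, -176.7]
force: [0.2, 2.3, 2.7]
opening: 0.0004
```

>>> {"fn": "jog_arm", "kwargs": {"commands": [[0.2, -4, 0, 0], [0.2, -4, 0, 0], [0.3, -4, 0, 0], [0.2, -4, 0, 0], [0.2, -4, 0, 0], [0.3, -4, 0, 0], [0, 0, 0, 0], [0, 0, 0, 0], [0, 0, 0, 0], [0, 0, 0, 0]]}}

```text
clock: 8.15
tool_pos: [0.5507, 0.093, 0.193]
orientation: [-180.0, -0.1, -176.7]
force: [0.1, -0.5, -0.3]
opening: 0.0004
```

```bash
python3 look.py 6
```

```text
8.15 [0.5507 0.093  0.193 ] [ 0.1  -0.55 -0.31]
TCP machine mm -1.61542836311265 2.3581184435977907
```

View pics/side6.png

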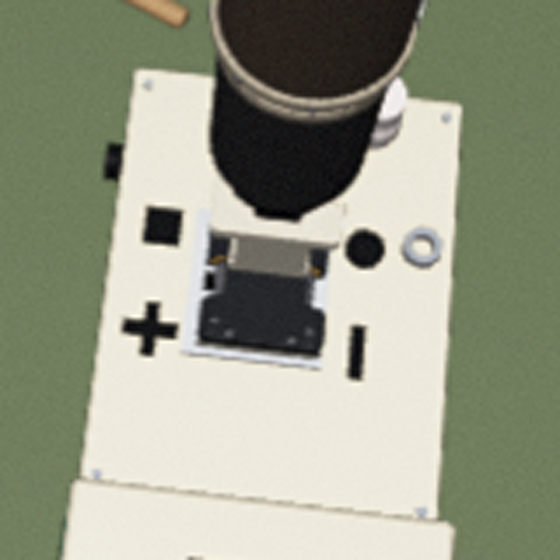

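>>> {"fn": "jog_arm", "kwargs": {"commands": [[0, -1, 0, 0], [0.1, -1, 0, 0], [0, -1, 0, 0], [0.1, -1, 0, 0], [0, -1, 0, 0], [0, 0, 0, 0], [0, 0, 0, 0], [0, 0, 0, 0], [0, 0, 0, 0], [0, 0, 0, 0]]}}

```text
clock: 9.08
tool_pos: [0.5514, 0.0882, 0.1936]
orientation: [-180.0, 0.0, -176.7]
force: [-0.4, 1.2, -1.2]
opening: 0.0008
```

```bash
python3 look.py 7
```

```text
9.0833 [0.5514 0.0882 0.1936] [-0.38  1.24 -1.16]
TCP machine mm -1.1380005373253463 -2.3895773538565317
```

>>> {"fn": "jog_arm", "kwargs": {"commands": [[0, -0.5, 0, 0], [0, -0.5, 0, 0], [0, -0.5, 0, 0], [0, -0.5, 0, 0], [0, 0, 0, 0], [0, 0, 0, 0], [0, 0, 0, 0], [0, 0, 0, 0], [0, 0, 0, 0], [0, 0, 0, 0]]}}

```text
clock: 10.02
tool_pos: [0.5514, 0.0863, 0.1936]
orientation: [-180.0, 0.0, -176.7]
force: [0.0, 1.7, -0.1]
opening: 0.0005
```

```bash
python3 look.py 8
```

```text
10.0167 [0.5514 0.0863 0.1936] [ 0.05  1.68 -0.08]
TCP machine mm -1.2067504146800538 -4.347962802934773
```

>>> {"fn": "jog_arm", "kwargs": {"commands": [[-0.3, 5, 0, 0], [-0.6, 10, 0, 0], [0, 10, 0, 0], [0, 0, 20, 0], [0, 0, 20, 0], [0, 15, 20, 0], [0, 15, 0, 0], [0, 0, 0, 0], [0, 0, 0, 0], [0, 0, 0, 0]]}}

```text
clock: 10.95
tool_pos: [0.55, 0.1416, 0.2528]
orientation: [-180.0, -0.1, -176.6]
force: [-0.1, -0.5, 0.1]
opening: 0.0004
```

```bash
python3 look.py 9; python3 - <<'E'
from h import *
s=pickle.load(open("side9.pkl","rb"))
o=np.array([.5524,.0907]);ux=np.array([.9983,.0577]);uy=np.array([-.0577,.9983])
im=s["image"].copy()[:,:,::-1]
big=cv2.resize(im[180:260,320:400],None,fx=7,fy=7,interpolation=cv2.INTER_CUBIC)
for cr,c in((-.036,(0,0,255)),(-.04,(0,255,0))):
  for z in(.176,.226):
    a=np.linspace(0,6.28,60)
    P=[[*(o+ux*(.016*np.cos(t))+uy*(cr+.016*np.sin(t))),z] for t in a]
    q=((proj(s,P)-[320,180]+.5)*7).astype(int); cv2.polylines(big,[q.reshape(-1,1,2)],True,c,1)
cv2.imwrite("pics/ov9.png",big)
E
```

```text
10.95 [0.55   0.1416 0.2528] [-0.06 -0.45  0.08]
TCP machine mm 0.5339287530191107 50.98065593503382
```

View pics/ov9.png

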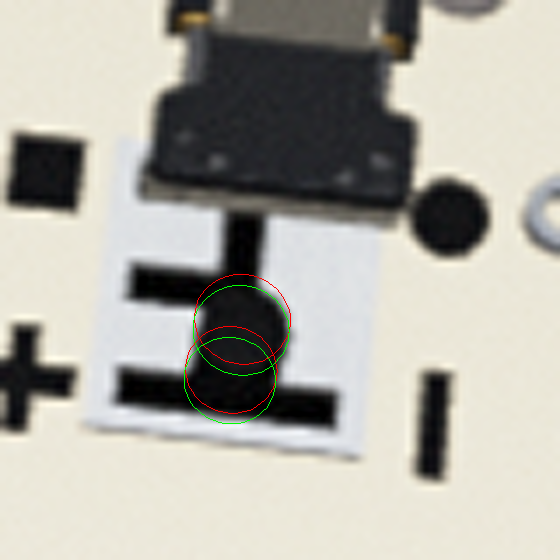

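View pics/side9.png

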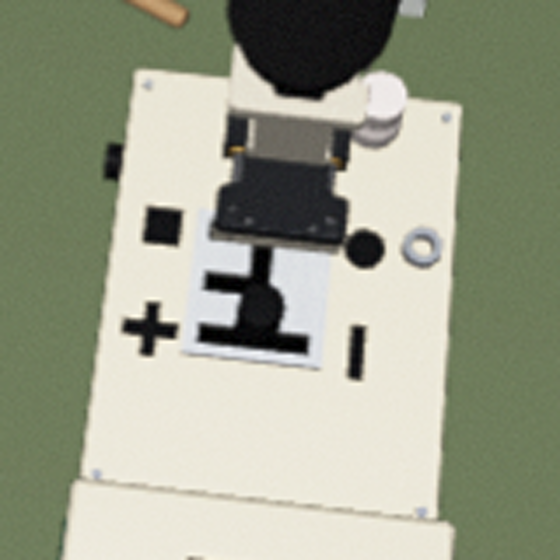

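>>> {"fn": "jog_arm", "kwargs": {"commands": [[0, 0, -20, 0], [0, 0, -20, 0], [0, 0, -20, 0], [0.4, -8, 0, 0], [0.4, -8, 0, 0], [0.4, -8, 0, 0], [0.4, -8, 0, 0], [0.4, -8, 0, 0], [0.4, -5, 0, 0], [0, -3, 0, 0]]}}

```text
clock: 11.88
tool_pos: [0.5532, 0.0924, 0.1943]
orientation: [180.0, 0.1, -176.7]
force: [-0.8, 0.7, 0.8]
opening: 0.0007
```

>>> {"fn": "jog_arm", "kwargs": {"commands": [[0, -1, 0, 0], [0.1, -1, 0, 0], [0.1, -1, 0, 0], [0.1, -1, 0, 0], [0.1, -1, 0, 0], [0.1, -1, 0, 0], [0, -1, 0, 0], [0, -1, 0, 0], [0, 0, 0, 0], [0, 0, 0, 0]]}}

```text
clock: 12.72
tool_pos: [0.5535, 0.0855, 0.1935]
orientation: [180.0, 0.0, -176.7]
force: [0.1, 1.3, -0.6]
opening: 0.0003
```

```bash
python3 look.py 10
```

```text
12.7167 [0.5535 0.0855 0.1935] [ 0.1   1.32 -0.59]
TCP machine mm 0.7634951720915869 -5.242863286466043
```

>>> {"fn": "jog_arm", "kwargs": {"commands": [[0, -1, 0, 0], [0.1, -1, 0, 0], [0, -1, 0, 0], [0, -0.5, 0, 0], [0, 0, 0, 0], [0, 0, 0, 0], [0, 0, 0, 0], [0, 0, 0, 0], [0, 0, 0, 0], [0, 0, 0, 0]]}}

```text
clock: 13.65
tool_pos: [0.5538, 0.0843, 0.1936]
orientation: [179.8, 0.1, -176.7]
force: [-2.3, 13.0, -0.3]
opening: 0.0001
```

```bash
python3 look.py 11
```

```text
13.65 [0.5538 0.0843 0.1936] [-2.28 12.98 -0.32]
TCP machine mm 0.9846038082593602 -6.468903195683294
```

>>> {"fn": "jog_arm", "kwargs": {"commands": [[-0.3, 5, 0, 0], [-0.6, 10, 0, 0], [0, 7, 0, 0], [0, 0, 20, 0], [0, 0, 20, 0], [0, 0, 20, 0], [0, 0, 0, 0], [0, 0, 0, 0], [0, 0, 0, 0], [0, 0, 0, 0]]}}

```text
clock: 14.58
tool_pos: [0.5521, 0.1037, 0.2526]
orientation: [-180.0, -0.1, -176.7]
force: [-0.6, 0.2, -0.5]
opening: 0.0006
```

```bash
python3 look.py 12
```

```text
14.5833 [0.5521 0.1037 0.2526] [-0.56  0.15 -0.53]
TCP machine mm 0.4104870852462094 12.97200893391088
```

View pics/side12.png

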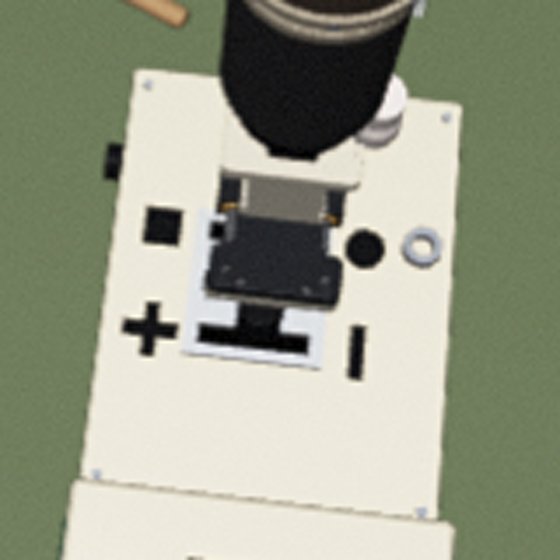

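>>> {"fn": "jog_arm", "kwargs": {"commands": [[16, 0, 0, 0], [16, 0, 0, 0], [15.5, -10, 0, 0], [0, -20, 0, 0], [0, -20.3, 0, 0], [0, 0, -20, 0], [0, 0, -20, 0], [0, 0, -19, 0], [0, 0, 0, 0], [0, 0, 0, 0]]}}

```text
clock: 15.52
tool_pos: [0.5995, 0.0531, 0.1936]
orientation: [-179.9, -0.2, -176.7]
force: [-0.1, -0.2, 1.2]
opening: 0.0004
```

```bash
python3 look.py 13
```

```text
15.5167 [0.5995 0.0531 0.1936] [-0.14 -0.18  1.19]
TCP machine mm 44.86162619051723 -40.26412916130341
```

View pics/side13.png

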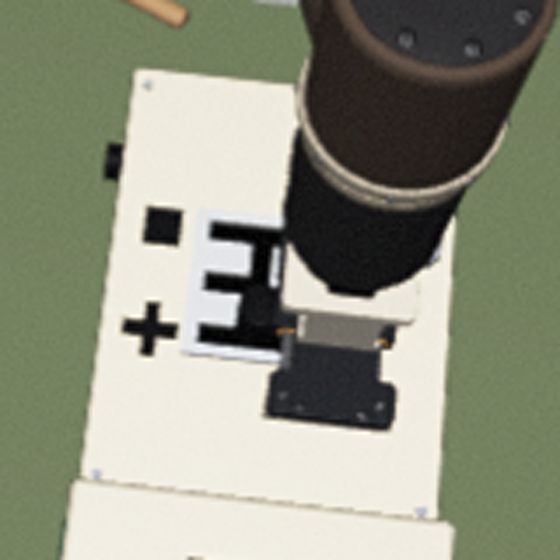

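>>> {"fn": "jog_arm", "kwargs": {"commands": [[-7, -0.4, 0, 0], [-7, -0.4, 0, 0], [-3, -0.2, 0, 0], [-2, -0.1, 0, 0], [-2, -0.1, 0, 0], [-2, -0.1, 0, 0], [-2, -0.1, 0, 0], [0, 0, 0, 0], [0, 0, 0, 0], [0, 0, 0, 0]]}}

```text
clock: 16.45
tool_pos: [0.5752, 0.0522, 0.1946]
orientation: [180.0, 0.0, -176.7]
force: [2.4, 0.3, 0.7]
opening: 0.0008
```

>>> {"fn": "jog_arm", "kwargs": {"commands": [[-2, -0.1, 0, 0], [-2, -0.1, 0, 0], [-1, -0.1, 0, 0], [0, 0, 0, 0], [0, 0, 0, 0], [0, 0, 0, 0], [0, 0, 0, 0], [0, 0, 0, 0], [0, 0, 0, 0], [0, 0, 0, 0]]}}

```text
clock: 17.28
tool_pos: [0.5699, 0.0517, 0.1944]
orientation: [-180.0, -0.0, -176.7]
force: [1.0, 0.6, 0.8]
opening: 0.0002
```

```bash
python3 look.py 14
```

```text
17.2833 [0.5699 0.0517 0.1944] [1.01 0.6  0.85]
TCP machine mm 15.252569263631703 -39.901974658762555
```

View pics/side14.png

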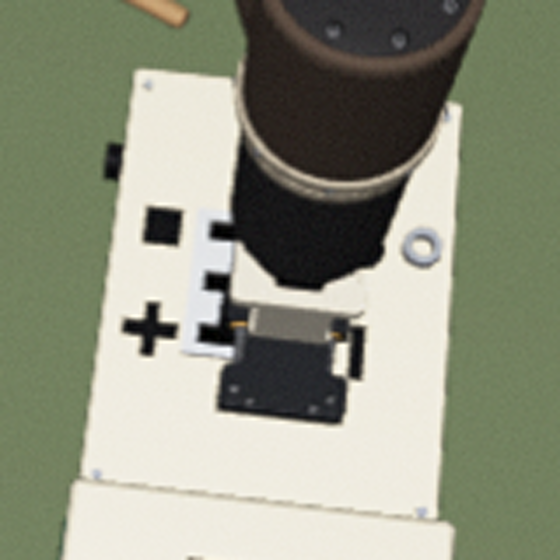

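Force is low, so the lever is sliding in. Continuing.

>>> {"fn": "jog_arm", "kwargs": {"commands": [[-2, -0.1, 0, 0], [-2, -0.1, 0, 0], [-2, -0.1, 0, 0], [-2, -0.1, 0, 0], [-2, -0.1, 0, 0], [-2, -0.1, 0, 0], [0, 0, 0, 0], [0, 0, 0, 0], [0, 0, 0, 0], [0, 0, 0, 0]]}}

```text
clock: 18.22
tool_pos: [0.5578, 0.0511, 0.1944]
orientation: [-180.0, -0.0, -176.7]
force: [0.9, 0.4, -0.2]
opening: 0.0002
```

>>> {"fn": "jog_arm", "kwargs": {"commands": [[-2, -0.1, 0, 0], [-2, -0.1, 0, 0], [-1, -0.1, 0, 0], [-1, -0.1, 0, 0], [-1, 0, 0, 0], [-1, 0, 0, 0], [0, 0, 0, 0], [0, 0, 0, 0], [0, 0, 0, 0], [0, 0, 0, 0]]}}

```text
clock: 19.05
tool_pos: [0.55, 0.0508, 0.1945]
orientation: [-180.0, -0.0, -176.7]
force: [0.7, -0.7, 0.2]
opening: 0.0009
```

```bash
python3 look.py 15
```

```text
19.05 [0.55   0.0508 0.1945] [ 0.65 -0.75  0.23]
TCP machine mm -4.720612960177743 -39.72362361206952
```

>>> {"fn": "jog_arm", "kwargs": {"commands": [[-1, 0, 0, 0], [-1, -0.1, 0, 0], [-0.5, 0, 0, 0], [-0.5, 0, 0, 0], [0, 0, 0, 0], [0, 0, 0, 0], [0, 0, 0, 0], [0, 0, 0, 0], [0, 0, 0, 0], [0, 0, 0, 0]]}}

```text
clock: 19.98
tool_pos: [0.5484, 0.0509, 0.1948]
orientation: [180.0, 0.1, -176.7]
force: [7.1, -1.3, -3.0]
opening: 0.0006
```

>>> {"fn": "jog_arm", "kwargs": {"commands": [[5, 0.3, 0, 0], [10, 0.6, 0, 0], [15, 0.8, 0, 0], [10, 0.6, 0, 0], [0, 0, 25, 0], [0, 0, 30, 0], [0, 0, 30, 0], [0, 0, 30, 0], [0, 0, 0, 0], [0, 0, 0, 0]]}}

```text
clock: 20.82
tool_pos: [0.5882, 0.0533, 0.3113]
orientation: [179.9, 0.2, -176.7]
force: [0.2, 1.1, -1.2]
opening: 0.0002
```

>>> {"fn": "jog_arm", "kwargs": {"commands": [[0, 25, 0, 0], [0, 25, 0, 0], [0, 25, 0, 0], [0, 25, 0, 0], [0, 25, 0, 0], [0, 25, 0, 0], [0, 0, 0, 0], [0, 0, 0, 0], [0, 0, 0, 0], [0, 0, 0, 0]]}}

```text
clock: 21.65
tool_pos: [0.587, 0.2023, 0.3089]
orientation: [-180.0, -0.1, -176.7]
force: [0.3, -0.5, -0.4]
opening: 0.0005
```

```bash
python3 look.py 16; python3 - <<'E'
from h import *
s=pickle.load(open("side16.pkl","rb"))
o=np.array([.5524,.0907]);ux=np.array([.9983,.0577]);uy=np.array([-.0577,.9983])
im=s["image"].copy()[:,:,::-1]; cv2.imwrite("pics/full16.png",im)
big=cv2.resize(im[190:270,300:380],None,fx=7,fy=7,interpolation=cv2.INTER_CUBIC)
for sh,c in((-.026,(0,0,255)),(-.032,(0,255,0))):
  for z in(.176,.226):
    a=np.linspace(0,6.28,60)
    P=[[*(o+ux*(sh+.016*np.cos(t))+uy*(-.04+.016*np.sin(t))),z] for t in a]
    q=((proj(s,P)-[300,190]+.5)*7).astype(int); cv2.polylines(big,[q.reshape(-1,1,2)],True,c,1)
cv2.imwrite("pics/ov16.png",big)
E
```

```text
21.65 [0.587  0.2023 0.3089] [ 0.3  -0.51 -0.45]
TCP machine mm 40.96154284747464 109.43185415581891
```

View pics/ov16.png

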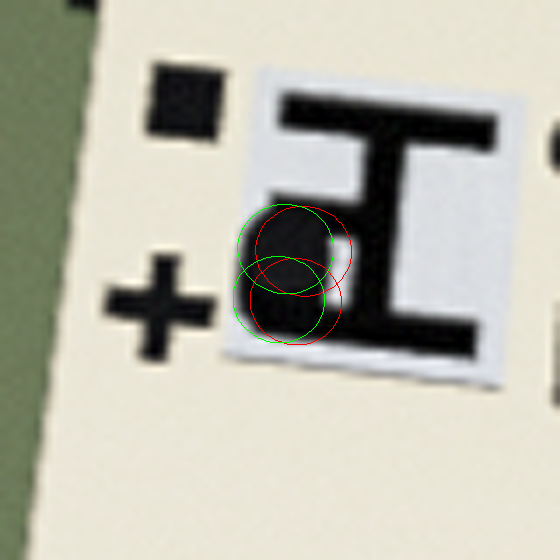

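View pics/full16.png

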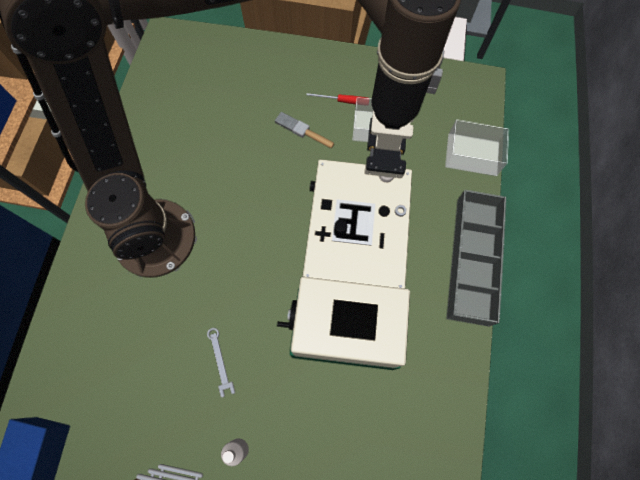

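```bash
python3 -c "
from plant import *
print(get_obs()['force'],get_obs()['qvel'].round(2)); print(close_job())"
```

```text
[ 0.10467895 -0.81805451  0.69096113] [ 0.01 -0.21  0.18  0.13 -0.04 -0.12]
the job is handed in; nothing more can be done
None
```

The lever is in the slot marked with the plus sign (near side, right end), and the job is handed in at about 22 s. I got it there with three pushes of the closed fingertips: out of park into the cross channel, along to its right end, then back into the slot.

- **Slot:** In the last side picture the handle sits about 0–1.5 mm from fully home. The push ended against a stop at about 7 N, with the fingers where the end of the slot should be.
- **Force:** The highest finger force I read was 13 N, at the right end of the channel. I only read force at the end of each move, so short peaks would not show.
- **Loose things and clearance:** In that picture the loose things in view looked unmoved; the hand hid most of the grease pot and part of the clear box. The tool ended at 309 mm, clear of everything, with the force reading near zero.
- **Handle lift:** I did not measure this directly. The fingers only pushed sideways and backed off before rising.

One check disagreed. The first push along the channel stopped about 5 mm short, because the closed fingers are thinner than I worked out from the given sizes. The picture showed it, and I pushed again until the lever met the end of the channel.

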